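# Raise the telescopic price sign and hold it up

## Robot

A 7-joint arm with a two-finger parallel gripper is mounted at the origin on the work surface. World frame = base frame: x ahead of the robot, y to its left, z up, the work surface at z = 0. Lengths are in m, angles in rad, forces in N, time in s.
With the tool pointing down it reaches from about 0.35 to 0.9 m from the base axis. Payload 19.9 kg.
Tool frame: the origin (TCP) lies midway between the tips of the shut fingers; the grasp point (between the pads) lies 19 mm behind it; z points along the fingers, y is the line along which they close (so a half turn about z gives the same grasp; the last joint's range is limited). The gripper opens to 94 mm and grips with 3 to 60 N. Pads are 16 mm wide; open, the fingers measure 119 mm over their backs; the gripper's body (75 mm by 177 mm) begins 78 mm behind the grasp point.
Start: joints at [1.081, 0.417, -0.01, 1.614, 0.005, 1.111, -0.053], TCP at [0.271, -0.563, 0.205] pointing down, gripper open.
Joint ranges: [-2.81, 2.81], [-0.39, 2.02], [-1.27, 1.25], [0.06, 2.57], [-1.19, 4.33], [0.19, 2], [-2.82, 2.82]. Speed limits (rad/s): [1.89, 1.89, 2.39, 2.39, 3.01, 3.01, 3.01].

## Interface

Orientations are given as a unit quaternion [w, x, y, z].
In Python, from station import ctrl gives the robot as it stands.
- The arm moves only by the tool nudge_tcp, called after "Emit:" as name(argument=value, ...), one argument or row to a line, values as JSON. Schema: {"type":"object","properties":{"offsets":{"type":"array","items":{"type":"number"},"minItems":6,"maxItems":60},"aperture":{"type":"number"},"grip_force":{"type":"number"},"only":{"type":"string"},"quiet":{"type":"boolean"},"lines":{"type":"string"}},"required":["offsets"],"additionalProperties":false}. offsets is one flat list of numbers that holds 1 to 10 rows one after another, with no inner brackets; each row has 6 numbers: dx, dy, dz in parts of the range, where 1.0 means 0.4 m, then a rotation vector rx, ry, rz in a scale on which 1.0 is 45 degrees; each row is the pose to reach, as a shift and turn from the pose commanded when the call began, along the tool's axes at that moment; what a row does not reach only later rows make up. A row lasts 1/12 s, in which the tool goes at most 0.0417 m and 0.125 rad, less where a joint would pass 70% of its speed; a pose out of reach is approached as far as the arm can. aperture is the opening from 0.0 (shut) to 1.0 (fully open), set as the call begins (left out keeps the last). The fingers move at their own pace and stop on an object; grip_force is the grip in N (left out, the last holds). Time passes only in rows, so rows that do not move let the fingers close. The tool returns the time, the measured TCP pose, the force, the opening and the grip force at its end. only (a regular expression) keeps the lines of the reply that match it, lines (a string "A,B") keeps lines A to B, and quiet returns only ok. Shift and turn numbers lie between -1 and 1, and a call with a number outside is refused. Input that does not fit is refused with a message, and nothing moves.
- ctrl.read_state(): the state, without advancing time (a new reading comes with each control period).
- ctrl.read_camera(name): name is "scene" or "top" or "wrist"; returns the picture (480x640x3 uint8, red, green, blue); there is no depth.
- ctrl.calibration(name): a dict with "fov_y" (degrees; the focal length in pixels is half the picture's height over the tangent of half this angle, whatever the lens; pixels are square), "cx", "cy" (the principal point, pixels), "D" ([k1, k2, p1, p2, k3] as OpenCV has them; the pictures are not rectified), "extrinsics" (4x4, takes a point from camera to world coordinates); the wrist camera has in their place "mount" (4x4, takes a point from camera to tool coordinates, whose origin is the TCP and whose axes are the flange's). Camera axes: x right, y down, z forward; pixel columns grow to the right and rows downward; lengths in m; the calibration is good to about 2 mm. A picture is of the moment at which its call begins: read the wrist's pose just before it. calibration takes no time and is no camera call.
- ctrl.close_job(): hands the job in; it is judged then, once.
The state is a dict: "t": time; "qpos": joint angles; "joint_velocities": joint speeds; "effort": joint torques, N m; "ee_pos": TCP position; "tool_rot": TCP orientation; "ft_force": force on the tool from outside, world axes, zero at the start; "moment": the same for the moment, N m; "opening": opening from 0.0 (shut) to 1.0 (fully open); "gripper_force": force on a finger pad.
Only numpy, scipy, OpenCV 4.12 (cv2) and the standard library are available. Lean on these libraries where they do the work, as an engineer would, in place of code of your own. Each camera call takes 0.05 s, during which the arm holds its last target. There are 200 camera calls.

## Task

On the sweet-shop counter, press the red release button on the foot of the telescopic sign stand right down so that the sign unlatches and pops up a little, then take the black grip on top of the mast and draw it straight up, past the first stop, to the second stop where both mast sections are fully out. Springs pull the sign back down, so finish while still holding it by the grip at full height, ready for a colleague to slide fresh stock underneath. Leave the jar, the tin and the small tile where they stand.

Things in the scene. Friction and masses are not known exactly. Their poses are not given: they have to be found in the camera images.
- stand: Telescopic sign stand, fixed to the counter. Teal foot plate 230 x 110 x 20 mm; origin at the centre of its underside; x along it from button end to mast end, z up. Red button's axis at x = -70 mm, mast's vertical axis at x = +65 mm (y = 0). Round the mast's foot a white block 56 x 50 mm, 48 mm high, and a white outer tube 26 mm across up to 105 mm.
- release_top (a point): Centre of the top face of the red round push button (36 mm across, in a low dark housing 52 mm across); 44 mm above the counter when not pressed, moves down with it.
- release (a joint): Press depth of the red button in m: 0 up, 0.008 down at its stop; its return spring takes 1.2 N to start and 4 N fully down. From 5 mm down the mast is unlatched and its spring pops it up about 25 mm within half a second; before that the mast cannot be raised. Once popped up, the button may be let go.
- grip: Black rubber grip block on top of the mast, 26 x 26 mm in plan, 48 mm tall, a thin brass line near its top; axes parallel to the stand's, origin at its centre, on the mast's axis. Centre 144 mm above the counter when latched down, about 169 mm popped up, 274 mm fully extended.
- card_top (a point): Middle of the top edge of the sign that rides with the grip: upright white card in a black frame, 120 mm wide (along the stand's y), 64 mm high, 6 mm thick, on the button side of the mast, 24 mm from the mast's axis; this edge is 29 mm below the grip's centre. A steel bracket 30 mm wide joins it to the mast just above, 24 to 30 mm below the grip's centre.
- upper_section (a joint): How far the thin steel upper mast section (15 mm across, carries sign and grip) is drawn out of the lower section, in m: 0 latched down, about 0.025 popped up, 0.065 at its stop (the first stop). Pulled up it comes first, with up to about 3 N.
- lower_section (a joint): How far the brass lower mast section (21 mm across) is drawn out of the outer tube, in m: 0 in, 0.065 at its stop (the second stop of the whole mast). It follows once the upper section is at its stop, needs about 7 N rising to 9 N, and a spring draws it back if let go. A red band at its foot shows when it is out.
- jar: Lidded glass jar of chocolate beans, 82 mm across, 105 mm tall, 0.5 kg, loose; origin at the centre of its underside. Bystander, beside the stand.
- tin: Round teal gift tin with white lid, 87 mm across, 65 mm tall, 0.3 kg, loose; origin at the centre of its underside. Bystander, on the other side of the stand.
- tile: Blank white ceramic price tile with a foot 50 x 100 mm, about 70 mm tall, loose; origin at the centre of its underside. Bystander, beyond the mast end of the stand.

How it is judged:
By the outcome, as a careful person would: the job done as asked, in the order asked, and still so for the second after the job is handed in, while the arm keeps its last pose, push and grip.
It also fails if it takes over 42 s, if anything falls off the work surface, if the arm or the gripper's body presses on something with over 40 N, if the wrist force passes 120 N, or if a joint passes its speed limit or range.

## Working session

There is one attempt and no reset: what is moved stays moved. The work goes in short steps, Python scripts to look and compute and a tool call to move; the robot and the scene stay as the last step left them, time stands still between calls to the robot, and variables do not carry over. Pictures are saved under pics/ and viewed, at most 10 in all, crops included, and the job is handed in when it is done.

```bash
ls; mkdir -p pics; python3 - <<'E'
from station import ctrl
import cv2,numpy as np
s=ctrl.read_state(); print(s)
for n in("scene","top"):
    im=ctrl.read_camera(n); cv2.imwrite(f"pics/{n}0.png",im[:,:,::-1]); print(n,ctrl.calibration(n))
print(ctrl.calibration("wrist"))
E
```

```text
pics
station.py
{'t': 0.0, 'qpos': array([ 1.0805147 ,  0.41795408, -0.01028015,  1.61416235,  0.00470175,
        1.11070579, -0.05302092]), 'joint_velocities': array([-0.00011798, -0.00073156,  0.00075069, -0.00167991, -0.00200799,
       -0.00327866, -0.00018903]), 'effort': array([-5.51272478e-04, -8.51257539e+01,  6.38152957e-01, -4.25993299e+01,
       -4.88584489e-02,  1.86903065e-02,  1.27756002e-04]), 'ee_pos': array([ 0.27098085, -0.56278515,  0.20484278]), 'tool_rot': array([-5.74609324e-04,  9.74933316e-01,  2.22496439e-01, -1.83232992e-04]), 'ft_force': array([-0.88971458,  0.2593853 , -0.13185063]), 'moment': array([-0.04273737,  0.0325349 ,  0.01427392]), 'gripper_force': 0.0, 'opening': 0.9977494302385679}
scene {'fov_y': 55.818232503331075, 'cx': 318.67826714978435, 'cy': 240.8281175470023, 'D': array([-0.09744736,  0.        ,  0.        ,  0.        ,  0.        ]), 'extrinsics': array([[ 0.16374252,  0.74845809, -0.64264988,  1.17450632],
       [ 0.98647781, -0.11956271,  0.11209942, -0.04216028],
       [ 0.00706476, -0.65231529, -0.7579148 ,  0.7546873
[... 396 characters left out ...]
  6.06763470e-02],
       [ 1.30140844e-02, -1.42789608e-01, -9.89667500e-01,
         1.03526872e+00],
       [ 0.00000000e+00,  0.00000000e+00,  0.00000000e+00,
         1.00000000e+00]])}
{'fov_y': 66.14883480679063, 'cx': 316.2690071725325, 'cy': 237.79612141100006, 'D': array([-0.04781336,  0.        ,  0.        ,  0.        ,  0.        ]), 'mount': array([[-6.07307501e-04, -9.73778461e-01, -2.27497562e-01,
         6.54278373e-02],
       [ 9.99999612e-01, -7.36649442e-04,  4.83636368e-04,
         6.46234333e-04],
       [-6.38540630e-04, -2.27497180e-01,  9.73778530e-01,
        -1.79671109e-01],
       [ 0.00000000e+00,  0.00000000e+00,  0.00000000e+00,
         1.00000000e+00]])}
```

View pics/scene0.png

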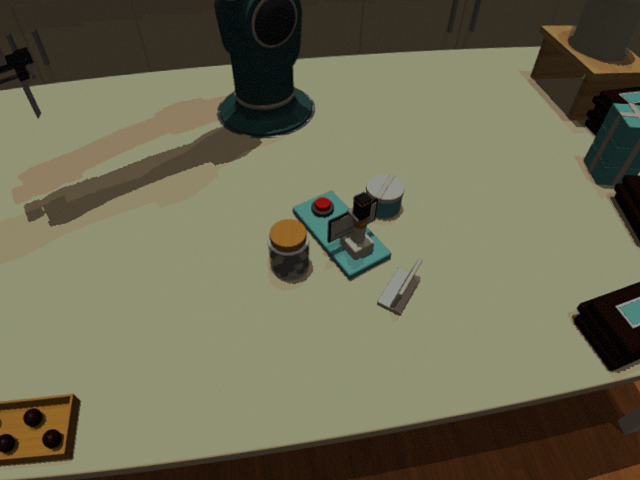

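View pics/top0.png

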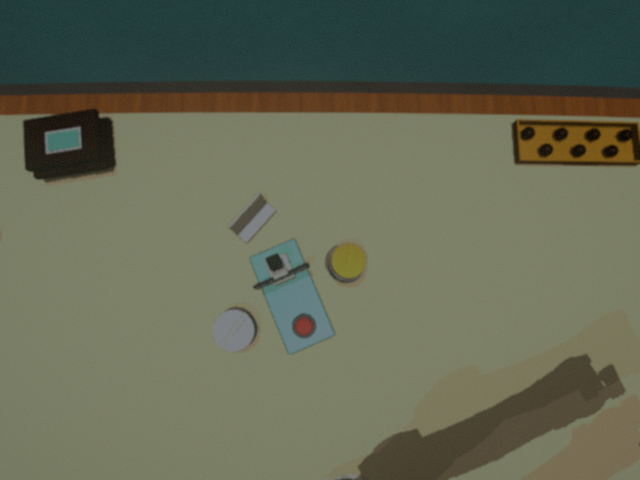

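The scene view shows the red button at about (323,203), the grip at (365,207), the jar at (289,250), the tin at (384,195) and the tile at (400,285). In the top view the button is at (304,326), the grip at (275,262), the jar at (348,262), the tin at (235,330) and the tile at (253,218).

```bash
cat > h.py <<'E'
from station import ctrl
import cv2,numpy as np
from scipy.spatial.transform import Rotation as R
def ray(n,uv,T=None):
    c=ctrl.calibration(n); f=240/np.tan(np.radians(c["fov_y"]/2))
    K=np.array([[f,0,c["cx"]],[0,f,c["cy"]],[0,0,1]])
    p=cv2.undistortPoints(np.array(uv,float).reshape(-1,1,2),K,c["D"]).reshape(-1,2)
    T=c["extrinsics"] if T is None else T
    return T[:3,3],np.c_[p,np.ones(len(p))]@T[:3,:3].T
def onz(n,uv,z,T=None):
    o,d=ray(n,uv,T); return o+d*((z-o[2])/d[:,2])[:,None]
def tri(n1,a,n2,b):
    o1,d1=ray(n1,a);o2,d2=ray(n2,b)
    x=np.linalg.lstsq(np.c_[d1[0],-d2[0]],o2-o1,rcond=None)[0]
    p,q=o1+x[0]*d1[0],o2+x[1]*d2[0]; return (p+q)/2,np.linalg.norm(p-q)
def blob(m,near,mina=15):
    n,l,s,c=cv2.connectedComponentsWithStats(m.astype(np.uint8))
    i=min((i for i in range(1,n) if s[i,4]>=mina),key=lambda i:np.hypot(*(c[i]-near)))
    return c[i],s[i],l==i
def toolT():
    s=ctrl.read_state();T=np.eye(4);q=s["tool_rot"]
    T[:3,:3]=R.from_quat(q[[1,2,3,0]]).as_matrix();T[:3,3]=s["ee_pos"];return T
E
python3 - <<'E'
from h import *
S=cv2.imread("pics/scene0.png");T=cv2.imread("pics/top0.png")
b={}
for n,im,nb,ng in(("scene",S,(323,203),(365,207)),("top",T,(304,326),(275,262))):
    hsv=cv2.cvtColor(im,cv2.COLOR_BGR2HSV);h,s,v=cv2.split(hsv)
    red=((h<8)|(h>172))&(s>130)&(v>90)
    c,st,_=blob(red,nb); b[n]=c; print(n,"button",c,st,onz(n,c,0.044))
    teal=(h>80)&(h<100)&(s>60)&(v>90)
    c,st,m=blob(teal,(300,300) if n=="top" else(340,235),300); m=m.astype(np.uint8)
    hull=cv2.convexHull(np.argwhere(m)[:,::-1].astype(np.int32))
    bx=cv2.boxPoints(cv2.minAreaRect(hull)) if n=="top" else cv2.approxPolyDP(hull,8,True).reshape(-1,2)
    P=onz(n,bx,0.02); print("plate",st,bx.round(),P.round(3),np.linalg.norm(P-np.roll(P,1,0),axis=1).round(3),P.mean(0))
print(tri("scene",b["scene"],"top",b["top"]))
a=cv2.resize(S[170:290,260:430],None,fx=4,fy=4,interpolation=2)
t=cv2.resize(T[190:370,205:385],None,fx=3,fy=3,interpolation=2)
cv2.imwrite("pics/c0.png",a);cv2.imwrite("pics/c1.png",t)
E
```

```text
scene button [322.29365079 202.21428571] [315 197  16  11 126] [[0.46083993 0.08958051 0.044     ]]
plate [ 294  191   54   61 1075] [[340 245]
 [330 251]
 [294 207]
 [331 191]
 [347 207]] [[0.57  0.109 0.02 ]
 [0.583 0.085 0.02 ]
 [0.442 0.027 0.02 ]
 [0.403 0.121 0.02 ]
 [0.461 0.147 0.02 ]] [0.116 0.027 0.153 0.101 0.064] [0.49177548 0.09804514 0.02      ]
top button [303.47317073 325.71219512] [296 318  16  16 205] [[0.46158036 0.09183219 0.044     ]]
plate [ 263  269   58   72 1595] [[261. 288.]
 [306. 269.]
 [329. 321.]
 [283. 340.]] [[0.541 0.185 0.02 ]
 [0.583 0.087 0.02 ]
 [0.471 0.038 0.02 ]
 [0.43  0.136 0.02 ]] [0.122 0.107 0.123 0.106] [0.5062393  0.11157105 0.02      ]
(array([0.46141325, 0.09066339, 0.04441715]), np.float64(0.002339382499212606))
```

View pics/c1.png

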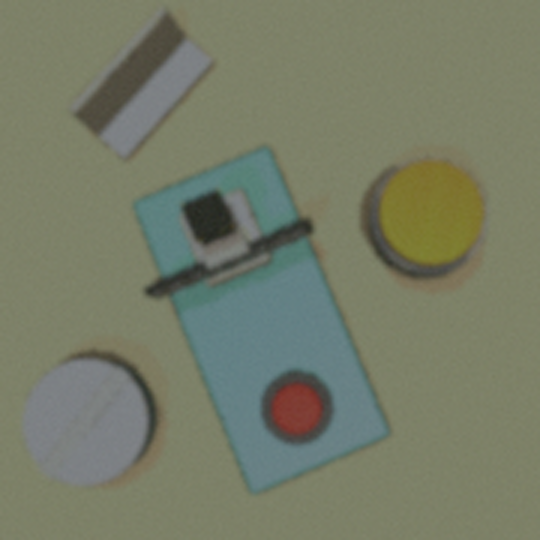

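View pics/c0.png

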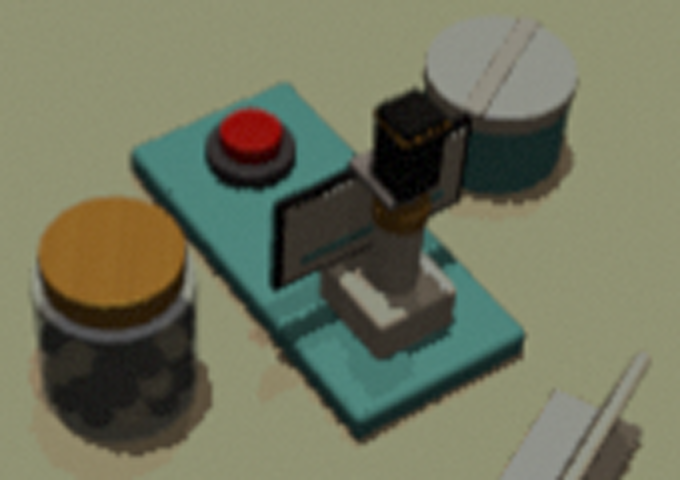

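The top crop shows the plate corners at crop (135,203), (268,147), (390,433) and (254,493), the grip top near (208,212), and the button at (297,406). The oblique crop shows the sign, with its wide card, on the button side of the grip. The jar and tin stand on either side of the plate.

```bash
python3 - <<'E'
from h import *
c=np.array([[135,203],[268,147],[390,433],[254,493]])/3+[205,190]
P=onz("top",c,0.02);print(P.round(3),np.linalg.norm(P-np.roll(P,1,0),axis=1).round(3),P.mean(0))
x=(P[0]+P[1]-P[2]-P[3])[:2];x/=np.linalg.norm(x);y=np.array([-x[1],x[0]]);yaw=np.arctan2(x[1],x[0]);print("x",x,np.degrees(yaw))
o=P.mean(0)[:2];but=np.array([.4614,.0907])
print("button pred",o-.07*x,"meas",but,"mast pred",o+.065*x,but+.135*x)
g=onz("top",np.array([[208,214]])/3+[205,190],.168)[0];print("grip",g)
gs=onz("scene",np.array([[409,103]])/4+[260,170],.168)[0];print("grip scene",gs)
for n,uv,z in(("jar",(430,212),.105),("tin",(88,422),.065),("tile",(150,75),.05)):
    q=onz("top",np.array([uv])/3+[205,190],z)[0][:2]; print(n,q,"stand",(q-o)@x,(q-o)@y)
t=toolT();print("tool x,y",t[:3,0],t[:3,1],"p",t[:3,3])
for n,p in(("button",but),):
    print(t[:3,:3].T@(np.r_[p,.10]-t[:3,3]))
E
```

```text
[[0.608 0.211 0.02 ]
 [0.649 0.114 0.02 ]
 [0.442 0.025 0.02 ]
 [0.4   0.122 0.02 ]] [0.226 0.105 0.225 0.106] [0.52485646 0.11778259 0.02      ]
x [0.91872922 0.3948881 ] 23.258995355733994
button pred [0.46054542 0.09014042] meas [0.4614 0.0907] mast pred [0.58457386 0.14345032] [0.58542845 0.14400989]
grip [0.58500751 0.14315055 0.168     ]
grip scene [0.5799705  0.14350102 0.168     ]
jar [5.92852869e-01 5.77639933e-04] stand 0.016187447620884116 -0.13453058497417592
tin [0.4519795  0.23315272] stand -0.021395901651063788 0.13477214962743292
tile [0.69691946 0.1976396 ] stand 0.18961388608400614 0.005421341415360645
tool x,y [ 9.00954579e-01  4.33913403e-01 -7.79152916e-05] [ 0.43391307 -0.90095409 -0.00108336] p [ 0.27104798 -0.5628015   0.20491241]
[ 0.45506976 -0.50606496  0.10542526]
```

Both views agree: the button is at (0.461, 0.0905), the mast at (0.585, 0.1437) and the stand's yaw is 23.3°. I'll shut the gripper and move above the button.

Units first: shifts go in shares of 0.4 m and turns go in shares of 45 degrees. So -0.253 m / 0.4 = -0.6325, -0.252 m / 0.4 = -0.63, 0.042 rad / 0.7854 = 0.0535.

Emit:
nudge_tcp(
  offsets=[0.0625, -0.07, 0, 0, 0, 0.0064, 0.125, -0.14, 0, 0, 0, 0.0127, 0.1875, -0.21, 0, 0, 0, 0.0191, 0.25, -0.28, 0, 0, 0, 0.0255, 0.3125, -0.35, 0, 0, 0, 0.0318, 0.375, -0.42, 0, 0, 0, 0.0382, 0.4375, -0.49, 0, 0, 0, 0.0446, 0.5, -0.56, 0, 0, 0, 0.0535, 0.5625, -0.63, 0, 0, 0, 0.0535, 0.57, -0.6325, 0, 0, 0, 0.0535],
  aperture=0,
  grip_force=10,
)

```text
t: 0.93
ee_pos: [0.3681, -0.2307, 0.2055]
tool_rot: [-0.0, 0.979, 0.205, 0.0]
ft_force: [0.7, 0.4, 0.6]
opening: 0.327
gripper_force: 0.0
```

```bash
python3 - <<'E'
from h import *
t=toolT();print(np.degrees(np.arctan2(t[1,0],t[0,0])),t[:3,:3].T@(np.r_[.461,.0905,.06]-t[:3,3]))
E
```

```text
23.657842993356493 [ 0.21390206 -0.25683838  0.14576105]
```

In the tool's units: -0.257 m / 0.4 = -0.6425, -0.24 m / 0.4 = -0.6, 0.005 rad / 0.7854 = 0.0064.

Emit:
nudge_tcp(
  offsets=[0.0625, -0.075, 0, 0, 0, 0.0064, 0.125, -0.15, 0, 0, 0, 0.0064, 0.1875, -0.225, 0, 0, 0, 0.0064, 0.25, -0.3, 0, 0, 0, 0.0064, 0.3125, -0.375, 0, 0, 0, 0.0064, 0.375, -0.45, 0, 0, 0, 0.0064, 0.4375, -0.525, 0, 0, 0, 0.0064, 0.5, -0.6, 0.05, 0, 0, 0.0064, 0.535, -0.6425, 0.125, 0, 0, 0.0064, 0.535, -0.6425, 0.2, 0, 0, 0.0064],
)

```text
t: 1.77
ee_pos: [0.4627, 0.0895, 0.1249]
tool_rot: [-0.001, 0.979, 0.202, 0.001]
ft_force: [-0.1, -0.8, -1.2]
opening: 0.004
gripper_force: 0.0
```

Emit:
nudge_tcp(
  offsets=[0, 0, 0.05, 0, 0, 0, 0, 0, 0.075, 0, 0, 0, 0, 0, 0.075, 0, 0, 0],
)

```text
t: 2.02
ee_pos: [0.4605, 0.0843, 0.0938]
tool_rot: [-0.0, 0.98, 0.2, -0.002]
ft_force: [-0.1, -0.0, -0.0]
opening: 0.002
gripper_force: 0.0
```

```bash
python3 - <<'E'
from h import *
t=toolT();print(t[:3,3],np.degrees(np.arctan2(t[1,0],t[0,0])),t[:3,:3].T@(np.r_[.461,.0905,.06]-t[:3,3]))
w=ctrl.read_camera("wrist");cv2.imwrite("pics/w1.png",w[:,:,::-1])
cv2.imwrite("pics/s1.png",ctrl.read_camera("scene")[:,:,::-1])
E
```

```text
[0.46050367 0.08426023 0.09377197] 23.027247570256208 [ 0.0030063  -0.00550555  0.03376949]
```

View pics/w1.png

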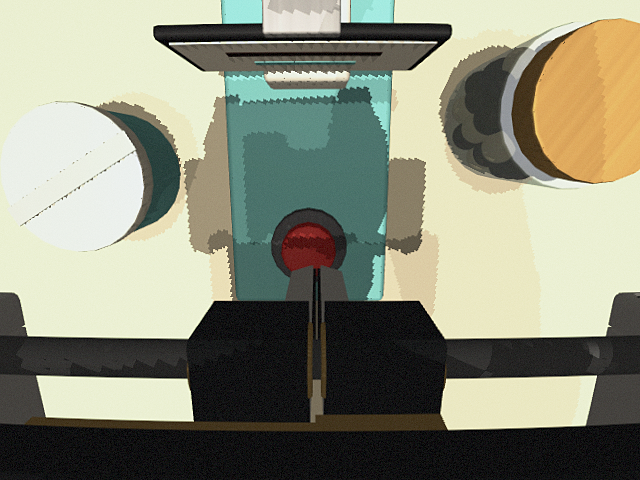

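The wrist view shows the shut fingertips at about (317,270) just over the button at (308,243). They need about 5 mm in −y, which matches the computed offset. I'll centre and press.

In the tool's units: 0.047 m / 0.4 = 0.1175, -0.0055 m / 0.4 = -0.0138.

Emit:
nudge_tcp(
  offsets=[0.0075, -0.0138, 0, 0, 0, 0, 0.0075, -0.0138, 0.05, 0, 0, 0, 0.0075, -0.0138, 0.1, 0, 0, 0, 0.0075, -0.0138, 0.1175, 0, 0, 0, 0.0075, -0.0138, 0.1175, 0, 0, 0],
)

```text
t: 2.53
ee_pos: [0.462, 0.0908, 0.0481]
tool_rot: [-0.0, 0.98, 0.2, -0.001]
ft_force: [-1.0, 0.4, 0.5]
opening: 0.003
gripper_force: 0.0
```

Emit:
nudge_tcp(
  offsets=[0, 0, 0.01, 0, 0, 0, 0, 0, 0.02, 0, 0, 0, 0, 0, 0.0275, 0, 0, 0, 0, 0, 0.0275, 0, 0, 0],
)

```text
t: 2.87
ee_pos: [0.4629, 0.0909, 0.0377]
tool_rot: [-0.0, 0.98, 0.2, 0.001]
ft_force: [2.4, 1.1, 3.8]
opening: 0.005
gripper_force: 1.6
```

In the tool's units: 0.003 m / 0.4 = 0.0075, 0.002 m / 0.4 = 0.005.

Emit:
nudge_tcp(
  offsets=[0, 0, 0.005, 0, 0, 0, 0, 0, 0.0075, 0, 0, 0, 0, 0, 0.0075, 0, 0, 0, 0, 0, 0.0075, 0, 0, 0, 0, 0, 0.0075, 0, 0, 0, 0, 0, 0.0075, 0, 0, 0],
)

```text
t: 3.37
ee_pos: [0.4632, 0.091, 0.0358]
tool_rot: [0.0, 0.98, 0.2, 0.001]
ft_force: [-4.7, 0.2, 30.1]
opening: 0.006
gripper_force: 14.9
```

```bash
python3 - <<'E'
from h import *
cv2.imwrite("pics/s2.png",ctrl.read_camera("scene")[:,:,::-1])
a,b=[cv2.imread(f"pics/{n}.png")[150:300,250:430] for n in("scene0","s2")]
cv2.imwrite("pics/s2c.png",cv2.resize(np.hstack([a,b]),None,fx=2.2,fy=2.2,interpolation=2))
E
```

```text
(no output)
```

View pics/s2c.png

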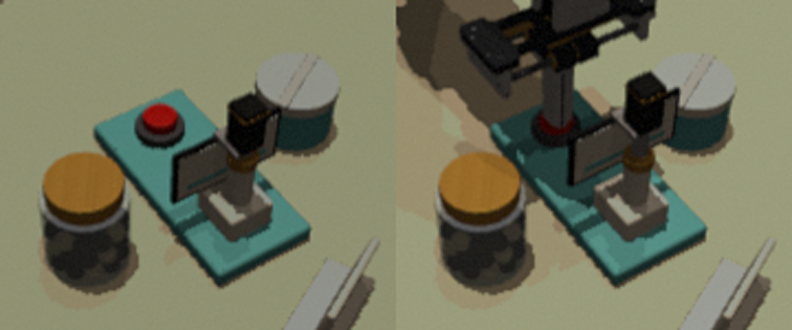

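The button is at its stop (TCP at 0.0358 m, 30 N). The second panel shows the grip and sign raised, with the steel mast visible below, so it has unlatched. Next I lift, open and move over the grip.

In the tool's units: -0.215 m / 0.4 = -0.5375, -0.19 m / 0.4 = -0.475.

Emit:
nudge_tcp(
  offsets=[0, 0, -0.075, 0, 0, 0, 0, 0, -0.175, 0, 0, 0, 0, 0, -0.275, 0, 0, 0, 0, 0, -0.375, 0, 0, 0, 0, 0, -0.475, 0, 0, 0, 0, 0, -0.5375, 0, 0, 0, 0, 0, -0.5375, 0, 0, 0],
)

```text
t: 4.0
ee_pos: [0.464, 0.0911, 0.2545]
tool_rot: [0.001, 0.98, 0.199, 0.003]
ft_force: [0.4, 0.4, 0.5]
opening: 0.006
gripper_force: 0.0
```

Emit:
nudge_tcp(
  offsets=[0.075, 0, 0, 0, 0, 0, 0.15, 0, 0, 0, 0, 0, 0.225, 0, 0, 0, 0, 0, 0.275, 0, 0, 0, 0, 0, 0.3, 0, 0, 0, 0, 0, 0.3, 0, 0, 0, 0, 0],
  aperture=0.75,
)

```text
t: 4.5
ee_pos: [0.5733, 0.1383, 0.2484]
tool_rot: [-0.0, 0.98, 0.2, -0.001]
ft_force: [-0.1, -0.2, 0.7]
opening: 0.396
gripper_force: 0.0
```

```bash
python3 - <<'E'
from h import *
t=toolT();s,w,p=[ctrl.read_camera(n)for n in("scene","wrist","top")]
for n,i in(("s3",s),("w3",w),("t3",p)):cv2.imwrite(f"pics/{n}.png",i[:,:,::-1])
print(t[:3,3],np.degrees(np.arctan2(t[1,0],t[0,0])),t[:3,:3].T@(np.r_[.585,.1437,.15]-t[:3,3]))
cv2.imwrite("pics/sw3.png",np.hstack([cv2.resize(w[:,:,::-1],(480,360)),cv2.resize(s[130:280,270:403,::-1],(320,360),interpolation=2)]))
E
```

```text
[0.57325149 0.13828856 0.24842441] 23.056620205974962 [ 0.01306026 -0.00025516  0.09840752]
```

View pics/sw3.png

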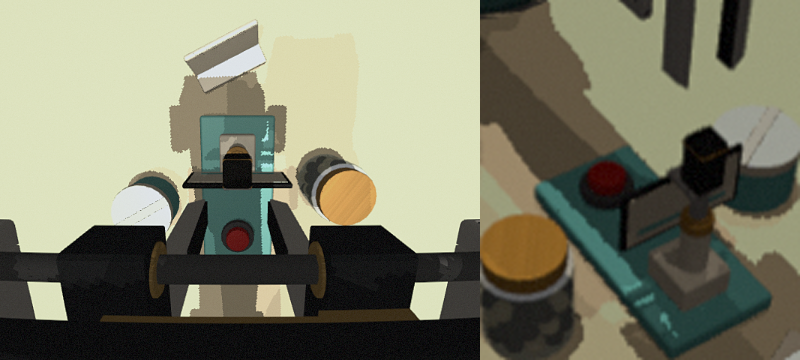

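The wrist view shows the grip's black block at about (316,231) in full-size pixels, centred between the fingers and still popped up. I'll check it against a ray at the popped-up height.

```bash
python3 - <<'E'
from h import *
w=cv2.imread("pics/w3.png");g=w.max(2)
m=(g<45);m[:205]=0;m[300:]=0
print([(r,np.flatnonzero(m[r,280:350])[[0,-1]]+280 if m[r,280:350].any() else None) for r in range(205,262,4)])
t=np.eye(4);import scipy
t[:3,:3]=R.from_euler('z',23.06,degrees=True).as_matrix()@np.diag([1,-1,-1]);t[:3,3]=[.57325,.13829,.24842]
T=t@ctrl.calibration("wrist")["mount"]
for uv in((298,246),(334,246),(298,208),(334,208)):print(uv,onz("wrist",uv,.193,T)[0])
# predicted top-face corners
ax=R.from_euler('z',23.2,degrees=True).as_matrix();c=ctrl.calibration("wrist");f=240/np.tan(np.radians(c["fov_y"]/2))
Q=np.array([[.585,.1437,.193]+ax@[a,b,0] for a in(-.013,.013) for b in(-.013,.013)]);q=(Q-T[:3,3])@T[:3,:3]
print(q[:,:2]/q[:,2:]*f+[c["cx"],c["cy"]])
E
```

```text
[(205, array([302, 330])), (209, array([299, 333])), (213, array([301, 330])), (217, array([297, 335])), (221, array([297, 335])), (225, array([297, 334])), (229, array([297, 335])), (233, array([297, 335])), (237, array([297, 335])), (241, array([297, 335])), (245, array([280, 349])), (249, array([280, 349])), (253, None), (257, None), (261, None)]
(298, 246) [0.57344118 0.15061549 0.193     ]
(334, 246) [0.58271192 0.12879268 0.193     ]
(298, 208) [0.59677098 0.16022499 0.193     ]
(334, 208) [0.60582626 0.13891259 0.193     ]
[[334.2440006  253.3562207 ]
 [294.94885823 253.47796075]
 [334.56789249 214.52649628]
 [294.29594298 214.65182803]]
```

The columns match within 1.5 px (about 1 mm), so I descend with the fingers open.

In the tool's units: 0.098 m / 0.4 = 0.245, 0.013 m / 0.4 = 0.0325.

Emit:
nudge_tcp(
  offsets=[0.0325, 0.0013, 0, 0, 0, 0, 0.0325, 0.0013, 0.025, 0, 0, 0, 0.0325, 0.0013, 0.1, 0, 0, 0, 0.0325, 0.0013, 0.1875, 0, 0, 0, 0.0325, 0.0013, 0.245, 0, 0, 0, 0.0325, 0.0013, 0.245, 0, 0, 0, 0.0325, 0.0013, 0.245, 0, 0, 0],
  aperture=0.75,
)

```text
t: 5.23
ee_pos: [0.5839, 0.1418, 0.1512]
tool_rot: [-0.0, 0.98, 0.2, -0.001]
ft_force: [-0.6, 0.1, -0.1]
opening: 0.749
gripper_force: 0.0
```

```bash
python3 - <<'E'
from h import *
t=toolT();print(t[:3,3],np.degrees(np.arctan2(t[1,0],t[0,0])),t[:3,:3].T@(np.r_[.5857,.1435,.15]-t[:3,3]))
E
```

```text
[0.58385253 0.14181827 0.15122149] 23.022651532881405 [ 0.00236014 -0.00082481  0.00121773]
```

In the tool's units: 0.002 m / 0.4 = 0.005, 0.001 m / 0.4 = 0.0025.

Emit:
nudge_tcp(
  offsets=[0.005, -0.0013, 0.0025, 0, 0, 0, 0.005, -0.0013, 0.0025, 0, 0, 0, 0.005, -0.0013, 0.0025, 0, 0, 0, 0.005, -0.0013, 0.0025, 0, 0, 0, 0.005, -0.0013, 0.0025, 0, 0, 0, 0.005, -0.0013, 0.0025, 0, 0, 0, 0.005, -0.0013, 0.0025, 0, 0, 0, 0.005, -0.0013, 0.0025, 0, 0, 0],
  aperture=0,
  grip_force=35,
)

```text
t: 5.9
ee_pos: [0.5864, 0.1438, 0.1505]
tool_rot: [-0.0, 0.98, 0.2, -0.0]
ft_force: [-0.7, 1.0, -0.1]
opening: 0.275
gripper_force: 35.0
```

Emit:
nudge_tcp(
  offsets=[0, 0, 0, 0, 0, 0, 0, 0, 0, 0, 0, 0],
)

```text
t: 6.07
ee_pos: [0.5865, 0.1438, 0.1504]
tool_rot: [-0.0, 0.98, 0.2, -0.0]
ft_force: [0.3, 0.6, 0.2]
opening: 0.275
gripper_force: 35.0
```

The opening is 25.9 mm, so the grip is held at 35 N. Now I draw it up in small steps.

In the tool's units: -0.043 m / 0.4 = -0.1075, -0.01 m / 0.4 = -0.025.

Emit:
nudge_tcp(
  offsets=[0, 0, -0.0125, 0, 0, 0, 0, 0, -0.025, 0, 0, 0, 0, 0, -0.0375, 0, 0, 0, 0, 0, -0.05, 0, 0, 0, 0, 0, -0.0625, 0, 0, 0, 0, 0, -0.075, 0, 0, 0, 0, 0, -0.085, 0, 0, 0, 0, 0, -0.0925, 0, 0, 0, 0, 0, -0.1, 0, 0, 0, 0, 0, -0.1075, 0, 0, 0],
)

```text
t: 6.9
ee_pos: [0.5863, 0.1436, 0.1934]
tool_rot: [-0.0, 0.98, 0.2, -0.0]
ft_force: [-0.2, 3.7, -6.8]
opening: 0.275
gripper_force: 35.0
```

Emit:
nudge_tcp(
  offsets=[0, 0, -0.0125, 0, 0, 0, 0, 0, -0.025, 0, 0, 0, 0, 0, -0.0375, 0, 0, 0, 0, 0, -0.05, 0, 0, 0, 0, 0, -0.0625, 0, 0, 0, 0, 0, -0.075, 0, 0, 0, 0, 0, -0.0875, 0, 0, 0, 0, 0, -0.1, 0, 0, 0, 0, 0, -0.1125, 0, 0, 0, 0, 0, -0.12, 0, 0, 0],
)

```text
t: 7.73
ee_pos: [0.5865, 0.1436, 0.2421]
tool_rot: [-0.0, 0.98, 0.2, 0.0]
ft_force: [-1.2, 3.6, -7.7]
opening: 0.274
gripper_force: 35.0
```

In the tool's units: -0.012 m / 0.4 = -0.03, -0.011 m / 0.4 = -0.0275.

Emit:
nudge_tcp(
  offsets=[0, 0, -0.0075, 0, 0, 0, 0, 0, -0.015, 0, 0, 0, 0, 0, -0.0225, 0, 0, 0, 0, 0, -0.0275, 0, 0, 0, 0, 0, -0.03, 0, 0, 0, 0, 0, -0.03, 0, 0, 0],
)

```text
t: 8.23
ee_pos: [0.5865, 0.1436, 0.2536]
tool_rot: [-0.0, 0.98, 0.2, -0.0]
ft_force: [-1.7, 6.0, -7.7]
opening: 0.274
gripper_force: 35.0
```

In the tool's units: -0.002 m / 0.4 = -0.005, -0.001 m / 0.4 = -0.0025.

Emit:
nudge_tcp(
  offsets=[0, 0, -0.0025, 0, 0, 0, 0, 0, -0.005, 0, 0, 0, 0, 0, -0.005, 0, 0, 0, 0, 0, -0.005, 0, 0, 0],
)

```text
t: 8.57
ee_pos: [0.5865, 0.1435, 0.2554]
tool_rot: [-0.0, 0.98, 0.2, -0.0]
ft_force: [-1.7, 5.0, -6.9]
opening: 0.278
gripper_force: 35.0
```

Emit:
nudge_tcp(
  offsets=[0, 0, -0.0025, 0, 0, 0, 0, 0, -0.0025, 0, 0, 0, 0, 0, -0.0025, 0, 0, 0],
)

```text
t: 8.82
ee_pos: [0.5865, 0.1435, 0.2563]
tool_rot: [-0.0, 0.98, 0.2, -0.0]
ft_force: [-1.0, 4.1, -9.5]
opening: 0.277
gripper_force: 35.0
```

In the tool's units: -0.0015 m / 0.4 = -0.0038, -0.001 m / 0.4 = -0.0025.

Emit:
nudge_tcp(
  offsets=[0, 0, -0.0025, 0, 0, 0, 0, 0, -0.0038, 0, 0, 0, 0, 0, -0.0038, 0, 0, 0, 0, 0, -0.0038, 0, 0, 0],
)

```text
t: 9.15
ee_pos: [0.586, 0.1434, 0.2565]
tool_rot: [-0.0, 0.98, 0.2, -0.001]
ft_force: [1.5, 6.9, -24.6]
opening: 0.273
gripper_force: 35.0
```

```bash
python3 - <<'E'
from h import *
s=ctrl.read_camera("scene");cv2.imwrite("pics/s4.png",s[:,:,::-1])
cv2.imwrite("pics/s4c.png",cv2.resize(s[110:290,260:440,::-1],(600,600),interpolation=2))
E
```

```text
(no output)
```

View pics/s4c.png

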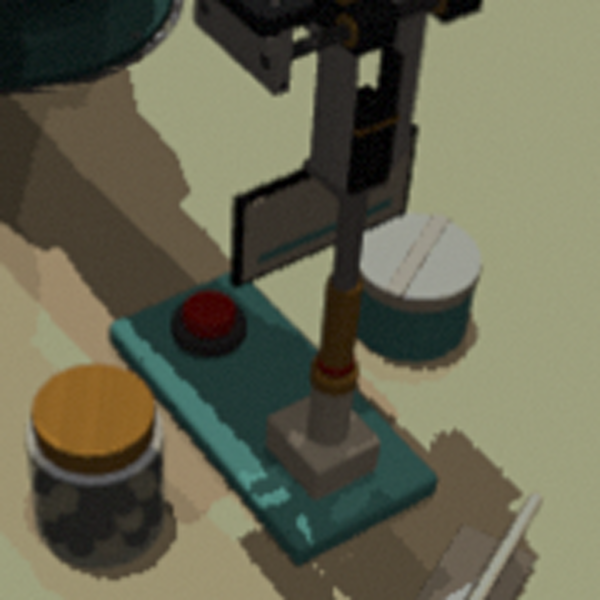

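The picture shows both sections out, with the red band visible at (335,370) and the grip held. The pull jumped to 24.6 N at the second stop. I'll check it holds steady.

Emit:
nudge_tcp(
  offsets=[0, 0, 0, 0, 0, 0, 0, 0, 0, 0, 0, 0, 0, 0, 0, 0, 0, 0, 0, 0, 0, 0, 0, 0, 0, 0, 0, 0, 0, 0, 0, 0, 0, 0, 0, 0],
  grip_force=45,
)

```text
t: 9.7
ee_pos: [0.5861, 0.1434, 0.2566]
tool_rot: [-0.0, 0.98, 0.2, -0.001]
ft_force: [0.4, 6.6, -23.6]
opening: 0.274
gripper_force: 45.0
```

```bash
python3 -c "
from station import ctrl
print(ctrl.close_job())"
```

```text
the job is handed in; nothing more can be done
None
```

The job is handed in at about 10 s: the button was pressed to its stop, the sign popped up, and the arm is holding the grip at the second stop with both mast sections out; the jar, tin and tile were not touched.

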